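# Pack the last cartridge and lock the rack's end stop

### The job

Stand the loose cartridge upright in the gap of the rack, in line with the other three and broad face to broad face with them. Then push the sliding end stop snug against the row, and turn the stop's locking key in its collar under light pressure until it drops fully home in its slot. Leave the other things on the shelf where they are.

Things in the scene. Friction and masses are not known exactly. Their poses are not given: they have to be found in the camera images.
- rack: Black aluminium cartridge rack, fixed: flat base 90 (x) x 380 (y) x 12 mm thick, no side walls. Origin: centre of its underside. y is the sliding direction. At +y a fixed end wall, 110 mm high, inner face at y = +170 mm; three cartridges stand loosely spaced next to it. The end stop slides on the base on their -y side; the gap for the fourth lies between the stop's plate and the nearest cartridge.
- stop_face (a point): Middle of the end stop's upright plate (90 wide x 8 thick x 98 mm high, bare aluminium, standing on the rack base), on its face towards the cartridges. Its y axis = rack +y. Starts at rack y = -30 to -10 mm; with four cartridges packed without gaps, at +66 mm. The stop slides straight along y, stays where it is left, and takes about 4 N plus the friction of the cartridges it pushes.
- stop_push (a point): Middle of the bare rear face (towards rack -y) of the end stop's black block (90 mm wide, 48 mm high above the rack base); 32 mm above the rack base, 44 mm above the shelf, 132 mm behind stop_face, 60 mm behind stop_axis. A good place to push the stop in +y. At the start the key bar, up to 42 mm from stop_axis, reaches 104 mm above the shelf.
- stop_axis (a point): Centre of the key's round collar (bore 50 mm wide, 24 mm deep) at the top face of the end stop's block, 60 mm above the shelf. Its x axis (across the rack, parallel to the upright plate) is the direction of the 47 x 17 mm slot at the collar's bottom; z up. The plate's rear face is 64 mm away in +y; the plate rises 50 mm above the block.
- key_bar (a point): Centre of the bar handle of the loose steel locking key (0.3 kg). Bar 84 mm long (its x), 14 mm thick (y), 24 mm high. At the start the key's tongue rests across the slot, this point 32 mm above stop_axis. With the bar parallel to the stop's plate (stop_axis x, either way round) the key drops 14 mm by its own weight; home, this point is 18 mm above stop_axis.
- key_flange (a point): Centre of the top of the key's round flange (72 mm wide, 6 mm thick), on which the bar stands, 12 mm below key_bar. Below it a hub 48 mm wide turns freely in the collar, either way, and ends in a 44 x 14 mm tongue, long way along the bar. The slot takes it within about 0.06 rad. At the start the flange stands 14 mm above the block; home, it lies on the block.
- cart4_mid (a point): Centre (half-way up) of the loose grey plastic cartridge to be packed, a plain slab 60 (its x) x 26 (its y) x 100 mm high (z up), 0.12 kg, standing upright on the shelf in front of the rack. In the rack its x axis is to lie along the rack's x (either way round), and its centre is 62 mm above the shelf.
- cart1_mid (a point): Centre of the cartridge nearest the end wall, same make and size, standing in the rack.
- cart2_mid (a point): Centre of the second cartridge in the rack, same size.
- cart3_mid (a point): Centre of the third cartridge in the rack, same size; the gap begins at its -y face, 13 mm from this point.
- dish: Blue ceramic bowl, 100 mm wide, 32 mm high, loose bystander in front of the rack. Origin: centre of its underside.
- bottle: Small glass bottle with stopper, 56 mm wide, 114 mm high, loose bystander in front of the rack. Origin: centre of its underside.
- cover: Grey hard silicone remote cover, an open shell 170 x 50 x 22 mm, loose bystander beyond the rack. Origin: centre of its underside.
- remote: Plain black remote control 160 x 42 x 18 mm, loose bystander beyond the rack. Origin: centre of its underside.
- mug: White mug, 80 mm wide, 95 mm high, loose bystander to the left of the rack. Origin: centre of its underside.
Mind the look-alikes: they are no part of the job. What is shaped like the part that bears cart4_mid but green is not meant.

How it is judged:
On the way, in this order (a step that is already met when the one before it is completed fails the run):
1. the loose cartridge stands upright and released on the rack base between the stop and the row (x of cart4_mid in the frame of rack between -0.02 and 0.02 m and y of cart4_mid in the frame of rack between -0.02 and 0.09 m and z of cart4_mid in the frame of rack between 0.055 and 0.069 m and angle between cart4_mid's own z axis and vertical below 0.12 rad and contact force between cart4 and the fingers below 0.1 N), for 0.2 s.
2. the end stop is pushed snug against the row of four (y of stop_face in the frame of rack above 0.062 m and x of cart4_mid in the frame of rack between -0.02 and 0.02 m and y of cart4_mid in the frame of rack between 0.06 and 0.1 m and z of cart4_mid in the frame of rack between 0.055 and 0.069 m and angle between cart4_mid's own z axis and vertical below 0.12 rad), for 0.2 s.
3. the key has dropped home in its slot (z of key_bar in the frame of stop_axis below 0.0205 m and horizontal distance between key_bar and stop_axis below 0.006 m and angle between the x axis of key_bar and the x axis of stop_axis, either way round below 0.15 rad and angle between key_bar's own z axis and vertical below 0.08 rad), for 0.2 s.
At the end, for the whole second after the job is handed in: Four cartridges upright (0.12 rad) on the rack base, centres within 20 mm of its centre line, cart4 next to the stop; stop snug, stop_face beyond rack y = 62 mm; key home: key_bar under 20.5 mm above stop_axis, within 6 mm sideways and 0.15 rad of parallel to the plate, upright within 0.08 rad (all of step 2 and all of step 3 and x of cart1_mid in the frame of rack between -0.02 and 0.02 m and y of cart1_mid in the frame of rack between 0.06 and 0.165 m and z of cart1_mid in the frame of rack between 0.055 and 0.069 m and angle between each of cart1_mid, cart2_mid, cart3_mid's own z axis and vertical below 0.12 rad and x of cart2_mid in the frame of rack between -0.02 and 0.02 m and y of cart2_mid in the frame of rack between 0.06 and 0.165 m and z of cart2_mid in the frame of rack between 0.055 and 0.069 m and x of cart3_mid in the frame of rack between -0.02 and 0.02 m and y of cart3_mid in the frame of rack between 0.06 and 0.165 m and z of cart3_mid in the frame of rack between 0.055 and 0.069 m); the robot touches nothing.
It fails at once if a bystander (dish, bottle, remote cover, remote, mug) is moved more than 30 mm (distance of any of dish, bottle, cover, remote, mug from where it was at the start of the episode above 0.03 m).
It fails at once if a bystander is tipped over (angle between any of dish, bottle, cover, remote, mug's own z axis and vertical above 0.5 rad).
It also fails if it takes over 58 s, if anything falls off the work surface, if the arm or the gripper's body presses on something with over 40 N, if the wrist force passes 120 N, or if a joint passes its speed limit or range.

### The arm

A 6-joint arm with a two-finger parallel gripper is mounted at the origin on the work surface. World frame = base frame: x ahead of the robot, y to its left, z up, the work surface at z = 0. Lengths are in m, angles in rad, forces in N, time in s.
With the tool pointing down it reaches from about 0.35 to 0.975 m from the base axis. Payload 4.9 kg.
Tool frame: the origin (TCP) lies at the very end of the fingers, on their centre line; the grasp point (between the pads) lies 19 mm behind it; x points along the fingers, y is the direction in which the jaws open and shut, and the axes are right-handed (so a half turn about x gives the same grasp; the last joint's range is limited). The gripper opens to 85 mm and grips with 20 to 120 N. Pads are 22 mm wide; open, the fingers measure 114 mm over their backs; the gripper's body (76 mm by 85 mm) begins 54 mm behind the grasp point. The pads swing forward as they close: fully open they stand 13 mm farther back than shut.
Start: joints at [1.208, 0.053, 1.613, -0, 1.476, -0.119], TCP at [0.151, 0.607, 0.201] pointing down, gripper open.
Joint ranges: [-3.01, 3.01], [-1.01, 2.22], [0.06, 2.58], [-1.02, 4.17], [0.09, 2.62], [-3.14, 3.14]. Speed limits (rad/s): [2.57, 2.57, 3.14, 3.14, 3.14, 3.14].

### API

Orientations are given as a rotation vector (axis times angle).
In Python, from station import ctrl gives the robot as it stands. The module is installed in compiled form; this text tells all that it offers.
- The arm moves only by the shell command python3 -m handwheel 'ROWS' [FORCE]. ROWS is JSON, one flat list of numbers, 7 for each row, row after row: the opening, from 0 (shut) to 1 (fully open), then the shift along the tool's x, y, z in m, then the turn, a rotation vector about the tool's x, y, z in degrees. A call has 1 to 12 rows; each row is the pose to reach, as a shift and turn from the pose commanded when the call began, along the tool's axes at that moment; what a row does not reach only later rows make up. A row lasts 1/12 s, in which the tool goes at most 41.7 mm and 7.16 degrees, less where a joint would pass 70% of its speed; a pose out of reach is approached as far as the arm can. A call with a gripper value outside its range is refused whole. The fingers move at their own pace and stop on an object; FORCE is the grip in N (left out, the last holds). Time passes only in rows, so rows that repeat a pose let the fingers close. It gives the time, the measured TCP pose, the force and the opening at its end, in the units of the state.
- ctrl.get_obs(): the state, without advancing time (a new reading comes with each control period).
- ctrl.get_image(name): name is "scene" or "top" or "wrist"; returns (picture, depth): 384x512x3 uint8, blue, green, red; 384x512 float32, m along the optical axis (not along the pixel's ray), 0 where there is no reading.
- ctrl.camera_params(name): a dict with "fov_y" (degrees; the focal length in pixels is half the picture's height over the tangent of half this angle, whatever the lens; pixels are square), "cx", "cy" (the principal point, pixels), "dist_coeffs" ([k1, k2, p1, p2, k3] as OpenCV has them; the pictures are not rectified), "R" (3x3) and "t" (3): a world point X has camera coordinates R X + t; the wrist camera has in their place "hand_eye" (4x4, takes a point from camera to tool coordinates, whose origin is the TCP and whose axes are the tool frame's). Camera axes: x right, y down, z forward; pixel columns grow to the right and rows downward; lengths in m; the calibration is good to about 2 mm. A picture is of the moment at which its call begins: read the wrist's pose just before it. camera_params takes no time and is no camera call.
- ctrl.finish_job(): hands the job in, once; it reports no verdict.
The state is a dict: "t": time; "q": joint angles; "dq": joint speeds; "effort": joint torques, N m; "tool_pos": TCP position; "tool_rot": TCP orientation; "contact_force": force on the tool from outside, world axes, zero at the start; "wrist_torque": the same for the moment, N m; "opening": finger opening in m.
Only numpy, scipy, OpenCV 4.12 (cv2) and the standard library are available. Lean on these libraries where they do the work, as an engineer would, in place of code of your own. Each camera call takes 0.05 s, during which the arm holds its last target.

## Working session

There is one attempt and no reset: what is moved stays moved. The work goes in short steps, Python scripts to look and compute and a shell command to move; the robot and the scene stay as the last step left them, time stands still between calls to the robot, and variables do not carry over. Pictures are saved under pics/ and viewed, and the job is handed in when it is done.

```bash
mkdir -p pics; ls; python3 - <<'E'
from station import ctrl
import cv2
o=ctrl.get_obs();print({k:(v if not hasattr(v,'round') else v) for k,v in o.items()})
for n in("scene","top","wrist"):
    im,d=ctrl.get_image(n);cv2.imwrite(f"pics/{n}0.png",im)
    import numpy as np
    np.save(f"pics/{n}0.npy",d)
    print(n,ctrl.camera_params(n), d.min(),d.max())
E
```

```text
pics
{'t': 0.0, 'q': array([ 1.20805220e+00,  5.33701526e-02,  1.61427990e+00, -1.41878340e-05,
        1.47599941e+00, -1.19038950e-01]), 'dq': array([ 0.00036566,  0.00260312, -0.00106481, -0.0010251 ,  0.00137334,
        0.00033136]), 'effort': array([ 1.54421876e-03, -3.93671572e+01, -3.70179927e+01, -1.34242509e-05,
        6.82651356e-03, -8.07583206e-06]), 'tool_pos': array([0.15059685, 0.60588417, 0.19926326]), 'tool_rot': array([ 0.18975672,  1.56279275, -0.19290614]), 'contact_force': array([-0.10541654,  0.4937627 , -0.94328244]), 'wrist_torque': array([ 0.01132602,  0.01287362, -0.03191391]), 'opening': 0.08567069813254469}
scene {'fov_y': 49.85767244858995, 'cx': 248.43998746289145, 'cy': 192.8242937258135, 'dist_coeffs': array([-0.13162043,  0.        ,  0.        ,  0.        ,  0.        ]), 'R': array([[-0.60559905,  0.79561542, -0.01568093],
       [ 0.58255849,  0.4298303 , -0.68983441],
       [-0.54210276, -0.42689812, -0.72379734]]), 't': array([ 0.26793622, -0.36016115,  1.45635542])} 0.0 3.0849376
top {'fov_y': 51.98891146455803, 'cx': 256.5935361156626, 'cy'
[... 163 characters left out ...]
   [-0.98956242,  0.02675814, -0.14159878],
       [ 0.14140422, -0.00903805, -0.98991068]]), 't': array([0.13642039, 0.62123651, 0.93149988])} 0.0 1.9382286
wrist {'fov_y': 67.54833095732745, 'cx': 261.03972489034453, 'cy': 189.05269033348787, 'dist_coeffs': array([-0.02687635,  0.        ,  0.        ,  0.        ,  0.        ]), 'hand_eye': array([[-7.03934534e-05, -3.09822011e-01,  9.50794571e-01,
        -1.72307197e-01],
       [ 9.99999742e-01, -7.01144288e-04, -1.54435566e-04,
        -7.27431122e-04],
       [ 7.14491721e-04,  9.50794315e-01,  3.09821980e-01,
        -7.85970430e-02],
       [ 0.00000000e+00,  0.00000000e+00,  0.00000000e+00,
         1.00000000e+00]])} 0.0 1.525509
```

View pics/scene0.png

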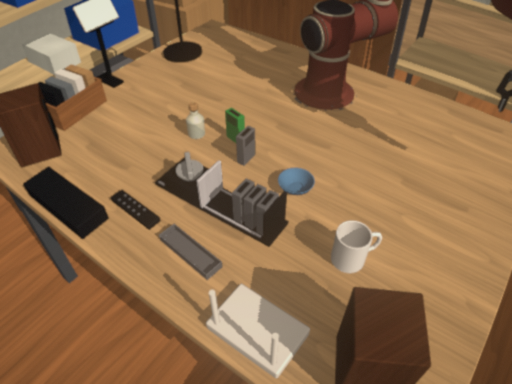

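View pics/top0.png

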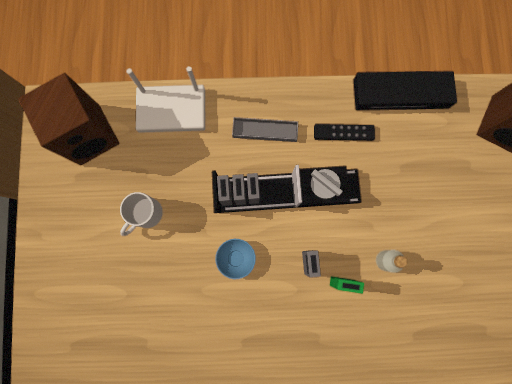

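View pics/wrist0.png

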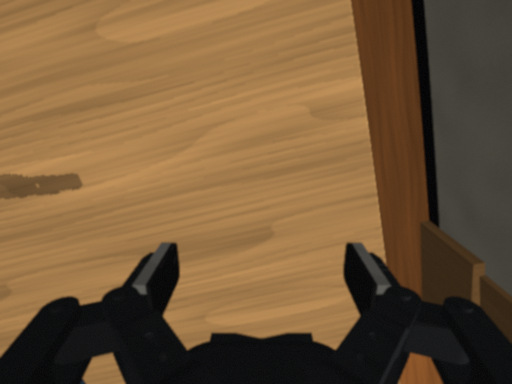

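Candidates for the loose cartridge are the grey slab at top (312,263) / scene (246,145), the green slab at top (347,285) / scene (234,123), which is the decoy, and the three racked ones at top (223–253,188). I choose the grey one standing alone, and will check it in a close crop.

```bash
cat > h.py <<'E'
import numpy as np, cv2
from scipy.spatial.transform import Rotation as Rn
from station import ctrl
def K(p):
    f=192/np.tan(np.radians(p['fov_y'])/2); return np.array([[f,0,p['cx']],[0,f,p['cy']],[0,0,1]])
def cam(name,obs=None):
    p=ctrl.camera_params(name)
    if name=='wrist':
        T=np.eye(4);T[:3,:3]=Rn.from_rotvec(obs['tool_rot']).as_matrix();T[:3,3]=obs['tool_pos']
        C=T@np.array(p['hand_eye']); R=C[:3,:3].T; t=-R@C[:3,3]
    else: R,t=np.array(p['R']),np.array(p['t'])
    return K(p),np.array(p['dist_coeffs']),R,t
def plane(c,uv,z):
    k,d,R,t=c; n=cv2.undistortPoints(np.array(uv,float).reshape(-1,1,2),k,d).reshape(-1,2)
    D=np.c_[n,np.ones(len(n))]@R; C=-R.T@t
    return C+D*((z-C[2])/D[:,2])[:,None]
def bydepth(c,uv,dep):
    k,d,R,t=c; n=cv2.undistortPoints(np.array(uv,float).reshape(-1,1,2),k,d).reshape(-1,2)
    P=np.c_[n,np.ones(len(n))]*np.asarray(dep)[:,None]
    return (P-t)@R
def proj(c,X):
    k,d,R,t=c; return cv2.projectPoints(np.array(X,float).reshape(-1,3),cv2.Rodrigues(R)[0],t,k,d)[0].reshape(-1,2)
def tm(o): # tool rot
    return Rn.from_rotvec(o['tool_rot']).as_matrix()
E
python3 - <<'E'
from h import *
im=cv2.imread('pics/top0.png')
cv2.imwrite('pics/top0_rack.png',cv2.resize(im[155:220,205:370],None,fx=4.8,fy=4.8,interpolation=cv2.INTER_CUBIC))
cv2.imwrite('pics/top0_loose.png',cv2.resize(im[240:300,290:370],None,fx=8,fy=8,interpolation=cv2.INTER_CUBIC))
c=cam('top'); d=np.load('pics/top0.npy')
h,w=d.shape; v,u=np.mgrid[0:h,0:w]
P=bydepth(c,np.c_[u.ravel(),v.ravel()],d.ravel()).reshape(h,w,3); np.save('pics/P0.npy',P)
z=P[...,2]
print(np.round(z[180:190:3,205:370:3]*1000).astype(int))
for n,(a,b,e,f) in dict(cart=(240,285,295,325),green=(270,300,325,370),rack=(160,215,205,365),dish=(235,285,210,260),bottle=(245,275,372,412)).items():
    m=np.zeros_like(z,bool);m[a:b,e:f]=True;m&=(z>0.09 if n in('cart','green','bottle') else z>0.02)&(d>0)
    q=P[m]; print(n,len(q),q.min(0).round(3),q.max(0).round(3))
    if len(q)>5:
        r=cv2.minAreaRect(q[:,:2].astype(np.float32)*1000); print(r)
E
```

```text
[[   0 1009    0  111  109  112  112  116   64   17  113  113  111   14
   112  113  113  112   10   13   15   11   13   12   15   11   11   11
    12   18   85  108   60   59   57   60   79   82   95  104  106  103
    77   78   82   58   59   61   12    9   10   10    1    2   -2]
 [   2   -2   -1  108  111  112  111  115   72   12  111  112  114   30
   110  113  112  111   13   11    8   16    8   13   14   12   13   10
    12   12   79  106   58   59   58   60   81   78   81   88  103  105
   106   78   80   80   59   58   13   13    9   14    0   -1    0]
 [   0    1   -3  110   84  114  113  111   89   12  112  115  109   85
   103  110  112  111   11   12   12   12   11   14   10   11   13   12
    13   13   72  109   60   59   60   59   82   83   83   80   86  103
   108  104   99   58   59   62   13   12   12   10   -1    0    0]
 [   1    0    3  109   92  113  114  109 1009   14  112  114  112  104
     7  112  116  110   10   14   13   15   10   12   12   11   15   10
     9   13   67  110   59   64   59   60   78   77   80   79   79   82
   100  104  107  105   62   59   15   12    8   11    0   -2    0]]
cart 316 [ 0.419 -0.02   0.091] [0.48  0.009 0.104]
((449.43878173828125, -5.425229072570801), (60.027687072753906, 26.69070816040039), 3.7510485649108887)
green 291 [ 0.38  -0.117  0.091] [ 0.413 -0.058  0.105]
((397.5340576171875, -87.74364471435547), (58.176326751708984, 26.200847625732422), 79.17149353027344)
rack 3415 [ 0.582 -0.109  0.02 ] [0.685 0.223 0.117]
((633.6338500976562, 58.00592041015625), (90.89720153808594, 329.8302001953125), 2.3215839862823486)
dish 487 [0.417 0.128 0.02 ] [0.512 0.226 0.036]
((464.74407958984375, 176.81546020507812), (98.33783721923828, 94.98928833007812), 88.25972747802734)
bottle 137 [ 0.435 -0.218  0.098] [ 0.463 -0.19   0.117]
((449.12518310546875, -203.76559448242188), (26.958450317382812, 26.52678108215332), 42.7818603515625)
```

View pics/top0_rack.png

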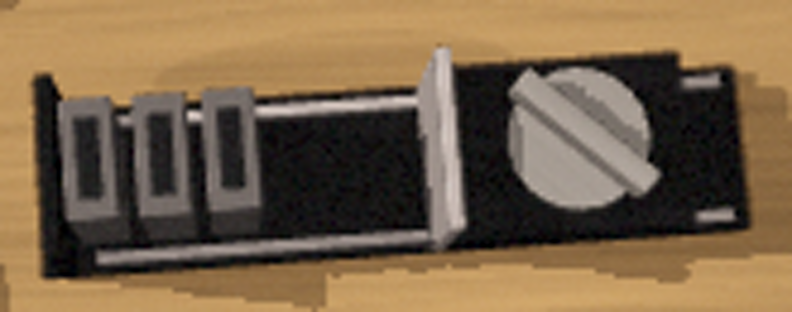

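View pics/top0_loose.png

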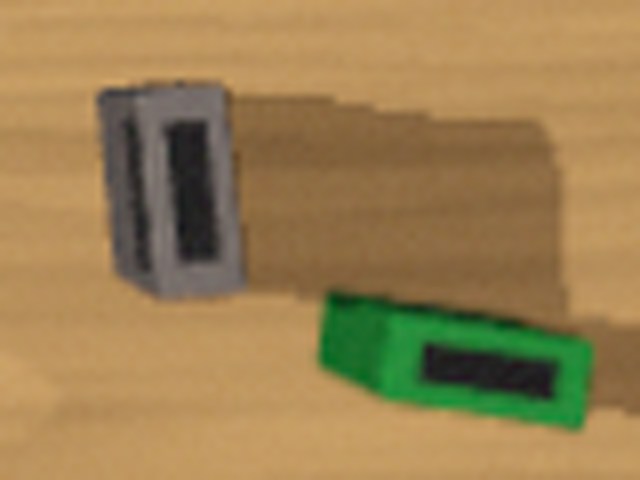

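```bash
python3 - <<'E'
from h import *
P=np.load('pics/P0.npy'); z=P[...,2]; d=np.load('pics/top0.npy')
v,u=np.mgrid[0:384,0:512]
box=lambda a,b,e,f:(v>=a)&(v<b)&(u>=e)&(u<f)&(d>0)
def rect(n,m,k=1):
    m=m.astype(np.uint8)
    nn,l,s,_=cv2.connectedComponentsWithStats(m,connectivity=4)
    for i in range(1,nn):
        if s[i,4]>40:
            q=P[l==i]; r=cv2.minAreaRect(q[:,:2].astype(np.float32)*1000); print(n,s[i,4],np.round(r[0],1),np.round(r[1],1),round(r[2],2),'mean',q.mean(0).round(4))
R=box(155,220,205,370)
rect('high',R&(z>0.102))
rect('base',box(155,220,205,370)&(z>0.006))
rect('block',R&(u>300)&(z>0.05)&(z<0.068))
rect('flange',R&(u>305)&(z>0.073)&(z<0.090))
rect('bar',R&(u>305)&(z>0.095))
E
```

```text
high 141 [634.8  22.6] [88.9  8.2] 2.76 mean [0.6335 0.0229 0.1088]
high 161 [637.5 -45.6] [82.4 13.3] 49.21 mean [ 0.6377 -0.0451  0.104 ]
high 476 [627.3 203.5] [89.8 38.6] 2.34 mean [0.6274 0.2046 0.1109]
high 293 [631.8 128.7] [59.9 26.5] 3.08 mean [0.631  0.1286 0.1118]
high 299 [629.9 162.1] [60.2 26.3] 2.35 mean [0.6294 0.162  0.1118]
base 5462 [637.7  42.1] [382.1 113.3] 89.81 mean [0.6294 0.0463 0.0569]
block 999 [638.  -46.4] [ 90.8 121.2] 2.16 mean [ 0.6342 -0.0459  0.0597]
flange 189 [656.2 -61.1] [62.7 23.6] 50.15 mean [ 0.6548 -0.0601  0.0796]
flange 303 [622.1 -31.7] [68.2 29.7] 48.86 mean [ 0.624  -0.0339  0.0803]
bar 224 [637.7 -45.6] [82.8 15.3] 49.25 mean [ 0.6371 -0.045   0.103 ]
```

Top view: the grey cartridge is the slab at (312,263) with its long side along the image vertical. The green decoy at (347,285) lies clear of it. The rack has its end wall at the left, the three cartridges at (223–253), the plate at (297,187), and the key with its bar oblique at (326,184).

```bash
cat >> h.py <<'E'
def goto(target_xyz, ydir_deg, o=None, tilt=None):
    """relative move (tool axes) to pointing-down pose with tool y at heading ydir (mod 180)"""
    o=o or ctrl.get_obs(); R0=tm(o)
    best=None
    for a in (ydir_deg,ydir_deg+180):
        y=np.array([np.cos(np.radians(a)),np.sin(np.radians(a)),0]); x=np.array([0,0,-1.]); R1=np.c_[x,y,np.cross(x,y)]
        rv=Rn.from_matrix(R0.T@R1).as_rotvec(degrees=True)
        if best is None or np.linalg.norm(rv)<np.linalg.norm(best): best=rv
    s=R0.T@(np.array(target_xyz)-o['tool_pos'])
    print('shift mm',(s*1000).round(1),'turn deg',best.round(2),'q6',o['q'][5].round(3))
    return s,best
def st():
    o=ctrl.get_obs();print(round(o['t'],2),o['tool_pos'].round(4),'F',o['contact_force'].round(1),'op',round(o['opening'],4),'q',o['q'].round(2));return o
E
python3 - <<'E'
from h import *
o=st();print(tm(o).round(3))
goto((0.4494,-0.0054,0.20),3.75)
goto((0.4494,-0.0054,0.055),3.75)
E
```

```text
0.15 [0.1507 0.606  0.1995] F [0.6 0.3 0. ] op 0.0854 q [ 1.21  0.05  1.61 -0.    1.48 -0.12]
[[-0.001  0.241  0.97 ]
 [-0.002  0.97  -0.241]
 [-1.    -0.002 -0.   ]]
shift mm [ 3.000e-01 -5.212e+02  4.375e+02] turn deg [7.228e+01 5.000e-02 9.000e-02] q6 -0.119
shift mm [ 145.3 -521.   437.5] turn deg [7.228e+01 5.000e-02 9.000e-02] q6 -0.119
```

```bash
python3 -m handwheel '[1,0,-0.521,0.4375,72.3,0,0, 1,0,-0.521,0.4375,72.3,0,0, 1,0,-0.521,0.4375,72.3,0,0, 1,0,-0.521,0.4375,72.3,0,0, 1,0,-0.521,0.4375,72.3,0,0, 1,0,-0.521,0.4375,72.3,0,0, 1,0,-0.521,0.4375,72.3,0,0, 1,0,-0.521,0.4375,72.3,0,0, 1,0,-0.521,0.4375,72.3,0,0, 1,0,-0.521,0.4375,72.3,0,0, 1,0,-0.521,0.4375,72.3,0,0, 1,0,-0.521,0.4375,72.3,0,0]' 30; python3 -c "
from h import *
st();goto((0.4494,-0.0054,0.20),3.75)"
```

```text
t: 1.15
tool_pos: [0.3707, 0.1554, 0.2005]
tool_rot: [1.162, 1.239, -1.161]
contact_force: [0.4, 1.0, 0.2]
opening: 0.0856
1.15 [0.3707 0.1554 0.2005] F [0.4 1.  0.2] op 0.0856 q [ 0.21 -0.53  2.1   0.    1.57  0.15]
shift mm [  0.5  68.1 165.6] turn deg [-0.04 -0.01 -0.05] q6 0.146
```

```bash
python3 -m handwheel '[1,0,0.068,0.1655,0,0,0, 1,0,0.068,0.1655,0,0,0, 1,0,0.068,0.1655,0,0,0, 1,0,0.068,0.1655,0,0,0, 1,0,0.068,0.1655,0,0,0, 1,0,0.068,0.1655,0,0,0, 1,0,0.068,0.1655,0,0,0]' 30; python3 - <<'E'
from h import *
o=st();im,d=ctrl.get_image('wrist');cv2.imwrite('pics/w1.png',im)
c=cam('wrist',o)
v,u=np.mgrid[0:384,0:512];P=bydepth(c,np.c_[u.ravel(),v.ravel()],d.ravel()).reshape(384,512,3)
m=(d>0)&(P[...,2]>0.09)&(P[...,2]<.115)&(np.abs(P[...,0]-.449)<.05)&(np.abs(P[...,1]+.005)<.04)
q=P[m];print(len(q),cv2.minAreaRect(q[:,:2].astype(np.float32)*1000),q[:,2].mean())
goto((0.4494,-0.0054,0.06),3.75)
E
```

```text
t: 1.73
tool_pos: [0.4488, -0.0034, 0.2001]
tool_rot: [1.162, 1.24, -1.163]
contact_force: [-0.2, 0.1, 0.3]
opening: 0.0853
1.73 [ 0.4488 -0.0034  0.2001] F [-0.2  0.1  0.3] op 0.0853 q [-0.17 -0.39  2.    0.    1.53 -0.24]
1592 ((450.0079040527344, -6.48830509185791), (60.12489318847656, 26.703615188598633), 3.6406147480010986) 0.09872134414910276
shift mm [140.1   0.8   2.9] turn deg [-0.   -0.05  0.05] q6 -0.238
```

View pics/w1.png

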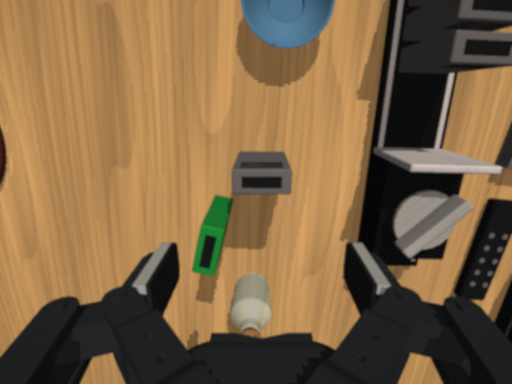

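The picture shows the grey cartridge at (261,180) centred between the jaws, with the green one beside it at (212,235).

```bash
python3 -m handwheel '[1,0.04,0.001,0.001,0,0,0, 1,0.08,0.001,0.001,0,0,0, 1,0.12,0.001,0.001,0,0,0, 1,0.145,0.001,0.001,0,0,0, 1,0.145,0.001,0.001,0,0,0, 0.3,0.145,0.001,0.001,0,0,0, 0.3,0.145,0.001,0.001,0,0,0, 0.3,0.145,0.001,0.001,0,0,0, 0.3,0.145,0.001,0.001,0,0,0, 0.3,0.145,0.001,0.001,0,0,0]' 30; python3 - <<'E'
from h import *
o=st()
E
```

```text
t: 2.62
tool_pos: [0.4523, -0.0045, 0.0584]
tool_rot: [1.163, 1.235, -1.158]
contact_force: [-0.4, 0.9, 6.9]
opening: 0.0587
2.62 [ 0.4523 -0.0045  0.0584] F [-0.4  0.9  6.9] op 0.0587 q [-0.17 -0.25  2.14  0.    1.25 -0.24]
```

```bash
python3 -m handwheel '[0.3,0,0,0,0,0,0, 0.3,0,0,0,0,0,0, 0.3,-0.02,0,0,0,0,0, 0.3,-0.05,0,0,0,0,0, 0.3,-0.09,0,0,0,0,0, 0.3,-0.13,0,0,0,0,0, 0.3,-0.13,0,0,0,0,0, 0.3,-0.13,0,0,0,0,0, 0.3,-0.13,0,0,0,0,0]'; python3 - <<'E'
from h import *
o=st();im,d=ctrl.get_image('wrist');cv2.imwrite('pics/w2.png',im)
c=cam('wrist',o)
v,u=np.mgrid[0:384,0:512];P=bydepth(c,np.c_[u.ravel(),v.ravel()],d.ravel()).reshape(384,512,3)
m=(d>0)&(np.abs(P[...,0]-o['tool_pos'][0])<.028)&(np.abs(P[...,1]-o['tool_pos'][1])<.03)&(P[...,2]>.15)
q=P[m];print(len(q),q.min(0),q.max(0)); print(np.histogram(q[:,2],10))
im,d=ctrl.get_image('scene');cv2.imwrite('pics/s2.png',im[60:260,120:340].repeat(3,0).repeat(3,1))
E
```

```text
t: 3.37
tool_pos: [0.45, -0.0044, 0.1854]
tool_rot: [1.161, 1.239, -1.161]
contact_force: [-0.4, -0.1, -1.2]
opening: 0.0591
3.37 [ 0.45   -0.0044  0.1854] F [-0.4 -0.1 -1.2] op 0.0591 q [-0.18 -0.38  2.02  0.    1.5  -0.24]
20902 [ 0.42199391 -0.02080753  0.15002347] [0.47798648 0.01679146 0.31286415]
(array([ 548,  682,  874, 1145, 5442,    2,    0,   80, 4338, 7791]), array([0.15002347, 0.16630754, 0.18259161, 0.19887567, 0.21515974,
       0.23144381, 0.24772788, 0.26401194, 0.28029601, 0.29658008,
       0.31286415]))
```

View pics/w2.png

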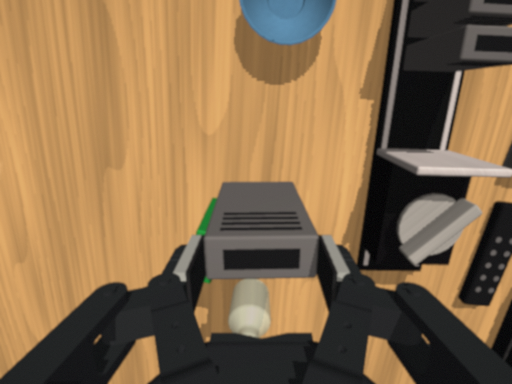

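View pics/s2.png

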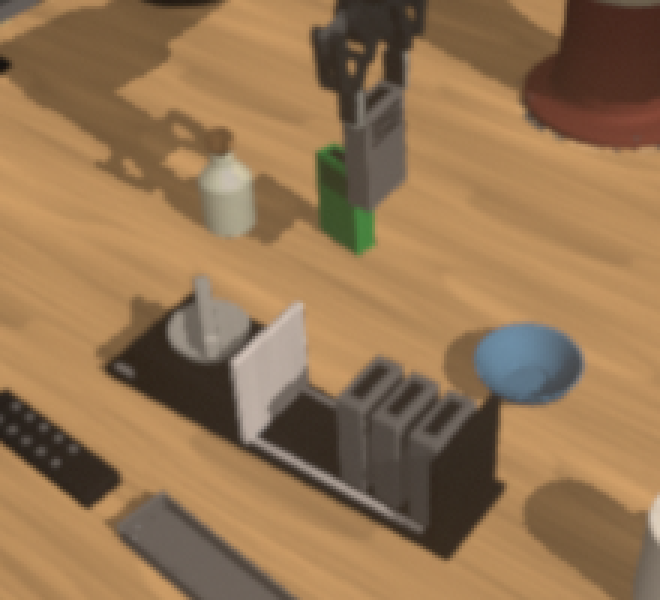

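The cartridge is held upright, at (262,235) in the wrist view and (375,145) in the scene crop.

```bash
python3 - <<'E'
from h import *
o=st();im,d=ctrl.get_image('wrist')
c=cam('wrist',o)
v,u=np.mgrid[0:384,0:512];P=bydepth(c,np.c_[u.ravel(),v.ravel()],d.ravel()).reshape(384,512,3)
m=(d>0)&(np.abs(P[...,0]-o['tool_pos'][0])<.035)&(np.abs(P[...,1]-o['tool_pos'][1])<.03)&(P[...,2]>.218)&(P[...,2]<.236)
q=P[m];print(len(q),np.median(q[:,2]),cv2.minAreaRect(q[:,:2].astype(np.float32)*1000))
off=np.array([0,-.002])
goto((0.6327,0.073,0.1854+.005),2.5)
E
```

```text
3.47 [ 0.449  -0.0042  0.1835] F [-0.2  0.  -1.2] op 0.0586 q [-0.18 -0.38  2.02 -0.    1.5  -0.24]
6001 0.2247221800889443 ((449.7247619628906, -6.324126243591309), (70.12249755859375, 26.922800064086914), 3.490208148956299)
shift mm [ -7.8 188.4 -65.1] turn deg [ 1.22 -0.05  0.22] q6 -0.24
```

```bash
python3 -m handwheel '[0.3,-0.01,0.04,-0.013,0.2,0,0, 0.3,-0.01,0.08,-0.026,0.5,0,0, 0.3,-0.01,0.12,-0.04,0.8,0,0, 0.3,-0.01,0.155,-0.053,1,0,0, 0.3,-0.01,0.1885,-0.065,1.2,0,0, 0.3,-0.01,0.1885,-0.065,1.2,0,0, 0.3,-0.01,0.1885,-0.065,1.2,0,0, 0.3,-0.01,0.1885,-0.065,1.2,0,0]'; python3 - <<'E'
from h import *
o=st();im,d=ctrl.get_image('wrist');cv2.imwrite('pics/w3.png',im)
c=cam('wrist',o)
v,u=np.mgrid[0:384,0:512];P=bydepth(c,np.c_[u.ravel(),v.ravel()],d.ravel()).reshape(384,512,3)
zt=o['tool_pos'][2]+.0416
m=(d>0)&(np.abs(P[...,0]-o['tool_pos'][0])<.035)&(np.abs(P[...,1]-o['tool_pos'][1])<.03)&(np.abs(P[...,2]-zt)<.008)
q=P[m];print('held',len(q),np.median(q[:,2]),cv2.minAreaRect(q[:,:2].astype(np.float32)*1000))
m=(d>0)&(np.abs(P[...,2]-.11)<.008)
n,l,s,_=cv2.connectedComponentsWithStats(m.astype(np.uint8),connectivity=4)
for i in range(1,n):
    if s[i,4]>60: print(s[i],cv2.minAreaRect(P[l==i][:,:2].astype(np.float32)*1000))
goto((0.6327,0.073,0.072),2.5)
E
```

```text
t: 4.18
tool_pos: [0.633, 0.0728, 0.1934]
tool_rot: [1.175, 1.233, -1.179]
contact_force: [-0.4, 0.6, -0.4]
opening: 0.0593
4.18 [0.633  0.0728 0.1934] F [-0.4  0.6 -0.4] op 0.0593 q [-0.    0.09  1.59 -0.    1.47 -0.05]
held 5923 0.23455378472495061 ((633.3645629882812, 70.75316619873047), (69.97472381591797, 26.87042999267578), 2.052579402923584)
[ 205    4  113   53 4352] ((627.537109375, 201.97821044921875), (89.15926361083984, 37.96001434326172), 2.6813454627990723)
[ 227   67   71   34 2357] ((630.0665283203125, 161.00201416015625), (59.369869232177734, 26.59834098815918), 2.540916919708252)
[ 229  109   68   31 2076] ((631.8825073242188, 127.35672760009766), (59.19956588745117, 25.845537185668945), 2.7203173637390137)
[233 278  43  34 426] ((630.3363647460938, -54.373992919921875), (60.28427505493164, 13.074225425720215), 47.95339584350586)
shift mm [ 1.223e+02  1.000e-01 -5.000e-01] turn deg [0.02 0.   0.13] q6 -0.047
```

View pics/w3.png

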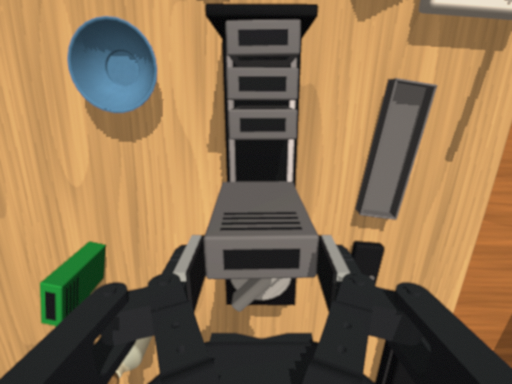

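Held cartridge (262,230) is in line with the rack and the gap is clear below it.

```bash
python3 -m handwheel '[0.3,0.035,0,0,0,0,0, 0.3,0.07,0,0,0,0,0, 0.3,0.1,0,0,0,0,0, 0.3,0.115,0,0,0,0,0, 0.3,0.119,0,0,0,0,0, 0.3,0.121,0,0,0,0,0, 0.3,0.121,0,0,0,0,0, 0.3,0.121,0,0,0,0,0]'; python3 -c "
from h import *
st()"
```

```text
t: 4.9
tool_pos: [0.6358, 0.0727, 0.0774]
tool_rot: [1.179, 1.226, -1.174]
contact_force: [0.9, -0.7, -0.9]
opening: 0.0592
4.9 [0.6358 0.0727 0.0774] F [ 0.9 -0.7 -0.9] op 0.0592 q [-0.    0.19  1.68 -0.    1.27 -0.05]
```

```bash
python3 -m handwheel '[0.3,0,0,0,0,0,0, 0.3,0,0,0,0,0,0, 0.3,0,0,0,0,0,0]'; python3 -c "
from h import *
st()"
```

```text
t: 5.15
tool_pos: [0.6348, 0.0728, 0.0758]
tool_rot: [1.177, 1.228, -1.175]
contact_force: [0.4, -0.3, -0.5]
opening: 0.059
5.15 [0.6348 0.0728 0.0758] F [ 0.4 -0.3 -0.5] op 0.059 q [-0.    0.19  1.68 -0.    1.27 -0.05]
```

```bash
python3 -m handwheel '[0.3,0,0,0,0,0,0, 0.3,0.002,0,0,0,0,0, 0.3,0.002,0,0,0,0,0, 0.3,0.002,0,0,0,0,0, 0.3,0.002,0,0,0,0,0, 0.3,0.002,0,0,0,0,0]'; python3 -c "
from h import *
st()"
```

```text
t: 5.65
tool_pos: [0.634, 0.0728, 0.0724]
tool_rot: [1.177, 1.23, -1.177]
contact_force: [-0.4, -0.4, -1.1]
opening: 0.059
5.65 [0.634  0.0728 0.0724] F [-0.4 -0.4 -1.1] op 0.059 q [-0.    0.19  1.68 -0.    1.27 -0.05]
```

```bash
python3 -m handwheel '[0.3,0.001,0,0,0,0,0, 0.3,0.002,0,0,0,0,0, 0.3,0.002,0,0,0,0,0, 0.3,0.002,0,0,0,0,0, 0.3,0.002,0,0,0,0,0]'; python3 -c "
from h import *
st()"
```

```text
t: 6.07
tool_pos: [0.6342, 0.0728, 0.0707]
tool_rot: [1.177, 1.229, -1.176]
contact_force: [1.0, -0.2, 1.2]
opening: 0.0588
6.07 [0.6342 0.0728 0.0707] F [ 1.  -0.2  1.2] op 0.0588 q [-0.    0.19  1.69  0.    1.26 -0.05]
```

```bash
python3 -m handwheel '[0.6,0,0,0,0,0,0, 1,0,0,0,0,0,0, 1,0,0,0,0,0,0, 1,0,0,0,0,0,0, 1,0,0,0,0,0,0, 1,-0.03,0,0,0,0,0, 1,-0.07,0,0,0,0,0, 1,-0.11,0,0,0,0,0, 1,-0.11,0,0,0,0,0]'; python3 - <<'E'
from h import *
o=st();im,d=ctrl.get_image('wrist');cv2.imwrite('pics/w4.png',im)
c=cam('wrist',o)
v,u=np.mgrid[0:384,0:512];P=bydepth(c,np.c_[u.ravel(),v.ravel()],d.ravel()).reshape(384,512,3)
m=(d>0)&(np.abs(P[...,2]-.11)<.008)
n,l,s,_=cv2.connectedComponentsWithStats(m.astype(np.uint8),connectivity=4)
for i in range(1,n):
    if s[i,4]>60: print(s[i],np.median(P[l==i][:,2]),cv2.minAreaRect(P[l==i][:,:2].astype(np.float32)*1000))
E
```

```text
t: 6.82
tool_pos: [0.6393, 0.0729, 0.1916]
tool_rot: [1.184, 1.217, -1.165]
contact_force: [0.8, -0.6, 2.6]
opening: 0.0852
6.82 [0.6393 0.0729 0.1916] F [ 0.8 -0.6  2.6] op 0.0852 q [-0.    0.09  1.59  0.    1.45 -0.05]
[ 194    2  114   54 4444] 0.11015077892008265 ((627.3524780273438, 202.42022705078125), (89.18606567382812, 38.398048400878906), 2.7522659301757812)
[ 217   67   72   33 2326] 0.11090891762049775 ((630.1449584960938, 161.0782012939453), (59.289493560791016, 25.381961822509766), 2.551173686981201)
[ 219  109   69   31 2108] 0.11099914612874699 ((632.051025390625, 127.42431640625), (59.39350891113281, 25.723461151123047), 2.49409556388855)
[ 219  171   65   30 1862] 0.11102162644557453 ((632.1100463867188, 70.36054229736328), (60.11371994018555, 26.472434997558594), 2.039137125015259)
[208 228  91  10 851] 0.10843574529465473 ((635.3326416015625, 21.585826873779297), (89.35714721679688, 8.343950271606445), 1.7709795236587524)
[225 261  58  52 620] 0.1028343396483723 ((637.6268310546875, -45.82554244995117), (82.20982360839844, 13.026752471923828), 49.20061111450195)
```

View pics/w4.png

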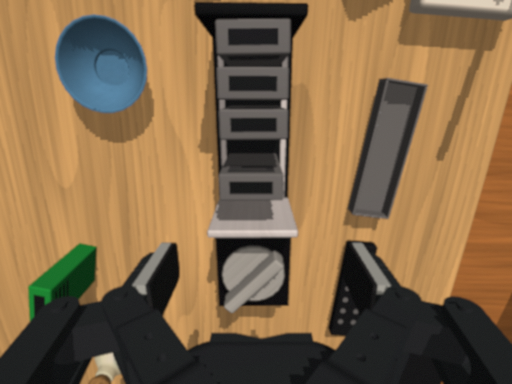

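Cartridge 4 stands at (250,187), upright, square and released between the stop and the row.

```bash
python3 -m handwheel '[1,0,0,0.04,0,0,0, 0.5,0,0,0.08,0,0,0, 0,0,0,0.12,0,0,0, 0,0,0,0.16,0,0,0, 0,0,-0.003,0.203,0,0,0, 0,0,-0.003,0.203,0,0,0, 0,0,-0.003,0.203,0,0,0, 0,0,-0.003,0.203,0,0,0,0,0,-0.003,0.203,0,0,0]'; python3 - <<'E'
from h import *
o=st();goto((0.640,-0.132,0.043),2.5)
im,d=ctrl.get_image('wrist');cv2.imwrite('pics/w5.png',im)
E
```

```text
t: 7.62
tool_pos: [0.6398, -0.1288, 0.1799]
tool_rot: [1.176, 1.232, -1.176]
contact_force: [0.5, -0.4, 0.7]
opening: -0.0002
7.62 [ 0.6398 -0.1288  0.1799] F [ 0.5 -0.4  0.7] op -0.0002 q [-0.31  0.13  1.56  0.    1.45 -0.36]
shift mm [136.9   0.2   3.3] turn deg [ 0.11 -0.04  0.05] q6 -0.358
```

View pics/w5.png

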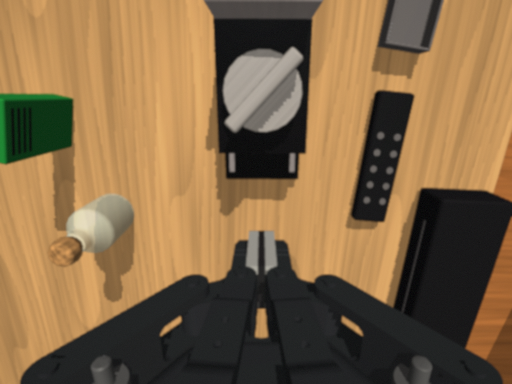

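Closed fingers at (262,245) are behind the block, whose rear edge is near row 153. I'll descend now.

```bash
python3 - <<'E'
from h import *
o=ctrl.get_obs();print(plane(cam('wrist',o),[(262,153),(262,177)],.06)[0],plane(cam('wrist',o),[(262,177)],.012))
E
python3 -m handwheel '[0,0.04,0,0.003,0,0,0, 0,0.08,0,0.003,0,0,0, 0,0.12,0,0.003,0,0,0, 0,0.137,0,0.003,0,0,0, 0,0.137,0,0.003,0,0,0, 0,0.137,0,0.003,0,0,0, 0,0.137,0,0.003,0,0,0, 0,0.137,0,0.003,0,0,0]'; python3 -c "
from h import *
st()"
```

```text
[ 0.64042401 -0.10613145  0.06      ] [[ 0.64240211 -0.14508559  0.012     ]]
t: 8.33
tool_pos: [0.6425, -0.1333, 0.0469]
tool_rot: [1.177, 1.225, -1.173]
contact_force: [1.0, -0.3, 0.2]
opening: 0.0001
8.33 [ 0.6425 -0.1333  0.0469] F [ 1.  -0.3  0.2] op 0.0001 q [-0.32  0.25  1.66 -0.    1.23 -0.36]
```

```bash
python3 -m handwheel '[0,0,0,-0.01,0,0,0, 0,0,0,-0.016,0,0,0, 0,0,0,-0.022,0,0,0, 0,0,0,-0.028,0,0,0, 0,0,0,-0.034,0,0,0, 0,0,0,-0.04,0,0,0, 0,0,0,-0.046,0,0,0, 0,0,0,-0.052,0,0,0, 0,0,0,-0.058,0,0,0, 0,0,0,-0.064,0,0,0, 0,0,0,-0.07,0,0,0, 0,0,0,-0.07,0,0,0]'; python3 - <<'E'
from h import *
o=st();im,d=ctrl.get_image('top');cv2.imwrite('pics/t6.png',cv2.resize(im[150:225,200:370],None,fx=4.5,fy=4.5,interpolation=cv2.INTER_CUBIC))
c=cam('top')
v,u=np.mgrid[0:384,0:512];P=bydepth(c,np.c_[u.ravel(),v.ravel()],d.ravel()).reshape(384,512,3)
m=(d>0)&(P[...,2]>.1)&(P[...,2]<.12)&(v>150)&(v<225)&(u>200)&(u<370)
n,l,s,_=cv2.connectedComponentsWithStats(m.astype(np.uint8),connectivity=4)
for i in range(1,n):
    if s[i,4]>40: print(s[i],np.median(P[l==i][:,2]),cv2.minAreaRect(P[l==i][:,:2].astype(np.float32)*1000))
E
```

```text
t: 9.33
tool_pos: [0.6371, -0.0617, 0.0436]
tool_rot: [1.177, 1.231, -1.175]
contact_force: [-0.5, -0.8, -0.1]
opening: -0.0001
9.33 [ 0.6371 -0.0617  0.0436] F [-0.5 -0.8 -0.1] op -0.0001 q [-0.21  0.23  1.69  0.    1.22 -0.26]
[271 166  18  38 441] 0.11092557953926337 ((632.3197631835938, 66.36475372314453), (87.74424743652344, 36.84573745727539), 2.3573410511016846)
[212 170  18  39 483] 0.11103721991474542 ((627.767333984375, 203.49081420898438), (90.16740417480469, 38.80818557739258), 2.7887721061706543)
[299 171  25  22 167] 0.10362849511690302 ((640.0481567382812, -9.593557357788086), (69.3899917602539, 14.209872245788574), 48.801517486572266)
[247 173  13  27 296] 0.11168068908092717 ((631.7325439453125, 128.6737823486328), (60.03335952758789, 26.51192855834961), 3.026333808898926)
[232 174  13  27 299] 0.11190625533689878 ((630.0857543945312, 162.1410369873047), (60.17433166503906, 26.283971786499023), 2.2181034088134766)
```

View pics/t6.png

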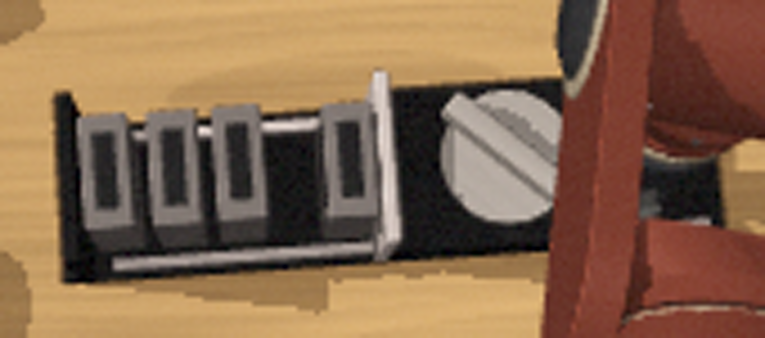

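```bash
python3 - <<'E'
from h import *
o=st()
im,d=ctrl.get_image('scene');cv2.imwrite('pics/s6.png',cv2.resize(im[110:260,130:310],None,fx=4,fy=4,interpolation=cv2.INTER_CUBIC))
c=cam('scene');print(proj(c,[o['tool_pos'],(.637,-.0617,.012),(.640,-.076,.06)]))
im,d=ctrl.get_image('wrist');cv2.imwrite('pics/w6.png',im)
E
```

```text
9.38 [ 0.637  -0.0618  0.0434] F [ 0.5 -0.7 -0.9] op 0.0 q [-0.21  0.23  1.69  0.    1.22 -0.26]
[[186.01369536 175.84360689]
 [187.46094555 184.11396549]
 [180.62235138 169.83287641]]
```

View pics/s6.png

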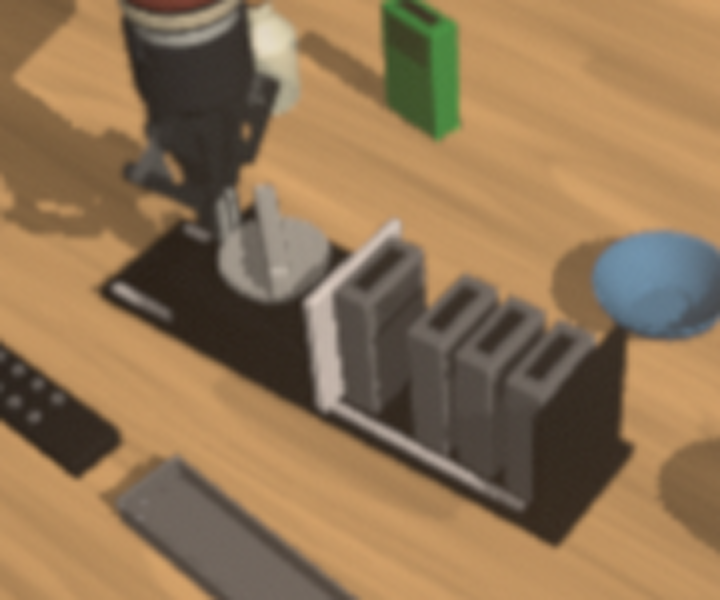

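View pics/w6.png

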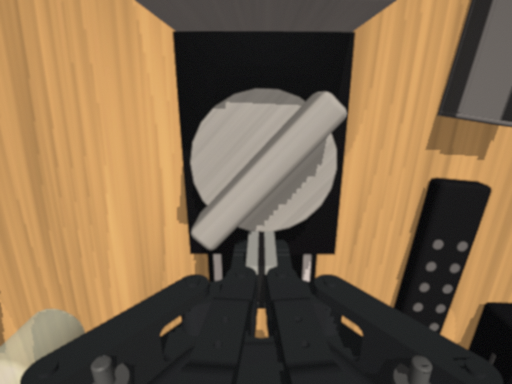

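```bash
python3 - <<'E'
from h import *
o=st()
im,d=ctrl.get_image('wrist');c=cam('wrist',o)
print(proj(c,[o['tool_pos']]))
v,u=np.mgrid[0:384,0:512];P=bydepth(c,np.c_[u.ravel(),v.ravel()],d.ravel()).reshape(384,512,3)
for uu in (253,270,225,300): 
    print(uu,[(r,*(P[r,uu]*1000).round(0).astype(int)) for r in range(222,275,4)])
E
```

```text
9.48 [ 0.6367 -0.0622  0.0431] F [-0.  -0.8  0.4] op -0.0 q [-0.21  0.23  1.7   0.    1.22 -0.26]
[[260.28375176 221.46549042]]
253 [(222, np.int64(632), np.int64(-46), np.int64(80)), (226, np.int64(632), np.int64(-49), np.int64(79)), (230, np.int64(632), np.int64(-51), np.int64(79)), (234, np.int64(633), np.int64(-53), np.int64(81)), (238, np.int64(633), np.int64(-53), np.int64(85)), (242, np.int64(633), np.int64(-52), np.int64(90)), (246, np.int64(633), np.int64(-52), np.int64(94)), (250, np.int64(633), np.int64(-52), np.int64(98)), (254, np.int64(633), np.int64(-52), np.int64(101)), (258, np.int64(633), np.int64(-52), np.int64(104)), (262, np.int64(633), np.int64(-52), np.int64(108)), (266, np.int64(633), np.int64(-52), np.int64(111)), (270, np.int64(633), np.int64(-51), np.int64(116)), (274, np.int64(634), np.int64(-51), np.int64(118))]
270 [(222, np.int64(641), np.int64(-46), np.int64(79)), (226, np.int64(641), np.int64(-49), np.int64(78)), (230, np.int64(641), np.int64(-51), np.int64(79)), (234, np.int64(641), np.int64(-53), np.int64(80)), (238, np.int64(641), np.int64(-52), np
[... 1232 characters left out ...]
, np.int64(-54), np.int64(59)), (226, np.int64(660), np.int64(-57), np.int64(60)), (230, np.int64(661), np.int64(-60), np.int64(59)), (234, np.int64(661), np.int64(-62), np.int64(59)), (238, np.int64(661), np.int64(-65), np.int64(59)), (242, np.int64(661), np.int64(-68), np.int64(59)), (246, np.int64(662), np.int64(-71), np.int64(58)), (250, np.int64(662), np.int64(-73), np.int64(59)), (254, np.int64(671), np.int64(-105), np.int64(10)), (258, np.int64(671), np.int64(-108), np.int64(10)), (262, np.int64(671), np.int64(-112), np.int64(11)), (266, np.int64(671), np.int64(-115), np.int64(12)), (270, np.int64(672), np.int64(-120), np.int64(10)), (274, np.int64(672), np.int64(-122), np.int64(12))]
```

```bash
python3 -m handwheel '[0,0,0,0.02,0,0,0, 0,0,0,0.05,0,0,0, 0,-0.03,0,0.07,0,0,0, 0,-0.06,0,0.07,0,0,0, 0,-0.06,0,0.07,0,0,0, 0,-0.06,0,0.07,0,0,0]'; python3 - <<'E'
from h import *
o=st()
im,d=ctrl.get_image('wrist');cv2.imwrite('pics/w7.png',im);np.save('pics/w7.npy',d);c=cam('wrist',o)
H=np.array(ctrl.camera_params('wrist')['hand_eye'])
v,u=np.mgrid[0:384,0:512];Pw=bydepth(c,np.c_[u.ravel(),v.ravel()],d.ravel()).reshape(384,512,3)
R=tm(o);Pt=(Pw-o['tool_pos'])@R
for uu in (253,268):
    print(uu,[(r,*(Pt[r,uu]*1000).round(0).astype(int).tolist()) for r in range(200,275,4)])
im,d=ctrl.get_image('scene');cv2.imwrite('pics/s7.png',cv2.resize(im[80:230,130:310],None,fx=4,fy=4,interpolation=cv2.INTER_CUBIC))
c=cam('scene');print((proj(c,[o['tool_pos'],o['tool_pos']-R[:,0]*.019,o['tool_pos']-R[:,0]*.073])-[130,80])*4)
E
```

```text
t: 10.03
tool_pos: [0.6419, -0.1338, 0.1064]
tool_rot: [1.179, 1.225, -1.174]
contact_force: [-0.6, -0.7, -0.4]
opening: -0.0003
10.03 [ 0.6419 -0.1338  0.1064] F [-0.6 -0.7 -0.4] op -0.0003 q [-0.32  0.19  1.62  0.    1.32 -0.36]
253 [(200, 108, -8, 25), (204, 108, -8, 29), (208, 108, -8, 34), (212, 108, -8, 38), (216, 107, -8, 42), (220, 107, -8, 47), (224, 108, -8, 52), (228, 106, -8, 56), (232, -34, -4, -9), (236, -41, -4, -10), (240, -44, -4, -10), (244, -48, -3, -10), (248, -53, -3, -10), (252, -56, -3, -10), (256, -59, -3, -10), (260, -63, -3, -10), (264, -68, -3, -11), (268, -70, -3, -11), (272, -73, -3, -11)]
268 [(200, 107, 8, 24), (204, 107, 8, 29), (208, 108, 8, 34), (212, 107, 8, 38), (216, 107, 8, 42), (220, 108, 8, 47), (224, 107, 8, 52), (228, 106, 8, 56), (232, -35, 4, -10), (236, -39, 4, -9), (240, -44, 4, -10), (244, -48, 4, -10), (248, -53, 4, -11), (252, -57, 4, -11), (256, -59, 4, -10), (260, -63, 3, -10), (264, -66, 3, -10), (268, -67, 3, -9), (272, -74, 3, -11)]
[[128.84790648 274.8216779 ]
 [124.29350041 252.61101539]
 [110.83515249 186.5107912 ]]
```

View pics/w7.png

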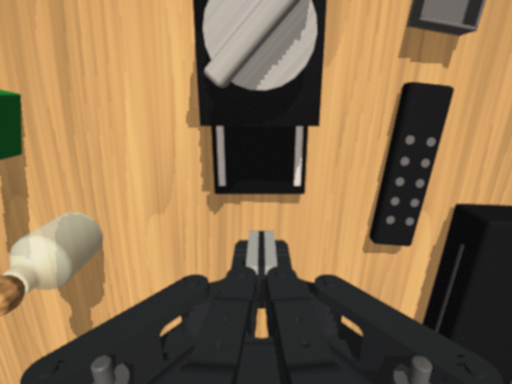

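View pics/s7.png

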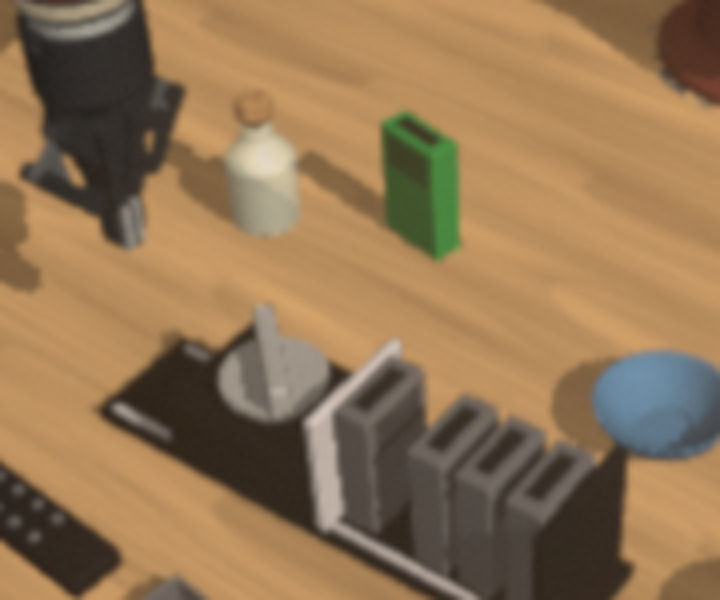

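Both cameras show the real fingertips ending about 30 mm behind the reported TCP: the scene tip is at (133,245) against a TCP projection of (129,275), and the wrist depth gives about -34 mm. The first push therefore went over the block and against the key flange. I'll check the key, go 30 mm lower and push on the block itself.

```bash
python3 - <<'E'
from h import *
o=st();c=cam('wrist',o);d=np.load('pics/w7.npy')
v,u=np.mgrid[0:384,0:512];P=bydepth(c,np.c_[u.ravel(),v.ravel()],d.ravel()).reshape(384,512,3)
for n,a,b,vm in (('bar',.092,.115,130),('flange',.07,.09,130),('block',.05,.066,130)):
    m=(d>0)&(P[...,2]>a)&(P[...,2]<b)&(v<vm)&(u>180)&(u<340);q=P[m];print(n,len(q),np.median(q[:,2]),cv2.minAreaRect(q[:,:2].astype(np.float32)*1000),q.min(0))
goto((.640,-.132,.014),2.5)
E
python3 -m handwheel '[0,0.035,0,0,0,0,0, 0,0.07,0,0,0,0,0, 0,0.085,0,0,0,0,0, 0,0.09,0,0,0,0,0, 0,0.09,0,0,0,0,0, 0,0.09,0,0,0,0,0, 0,0.09,0,0,0,0,0]'; python3 - <<'E'
from h import *
o=st()
im,d=ctrl.get_image('wrist');cv2.imwrite('pics/w8.png',im)
im,d=ctrl.get_image('scene');cv2.imwrite('pics/s8.png',cv2.resize(im[100:250,130:310],None,fx=4,fy=4,interpolation=cv2.INTER_CUBIC))
E
```

```text
10.13 [ 0.6395 -0.1326  0.1026] F [-0.2 -0.3 -1.2] op 0.0001 q [-0.32  0.19  1.63  0.    1.32 -0.36]
bar 2810 0.09906751691262558 ((627.7029418945312, -22.57520294189453), (63.61228561401367, 14.532186508178711), 49.172088623046875) [ 0.60310917 -0.0497251   0.09203577]
flange 6137 0.07536074504466501 ((634.2553100585938, -24.218284606933594), (71.2331314086914, 52.67097854614258), 2.0410454273223877) [ 0.5983578  -0.05055934  0.07099733]
block 7042 0.055379300714070545 ((634.3623657226562, -34.11497497558594), (90.67436218261719, 83.73302459716797), 2.3873586654663086) [ 0.58744993 -0.07703923  0.052578  ]
shift mm [88.6  0.6 -0.5] turn deg [ 0.03 -0.06  0.07] q6 -0.363
t: 10.72
tool_pos: [0.6418, -0.1336, 0.0158]
tool_rot: [1.177, 1.226, -1.175]
contact_force: [-0.2, -1.1, 0.8]
opening: 0.0002
10.72 [ 0.6418 -0.1336  0.0158] F [-0.2 -1.1  0.8] op 0.0002 q [-0.32  0.29  1.67  0.    1.18 -0.36]
```

View pics/w8.png

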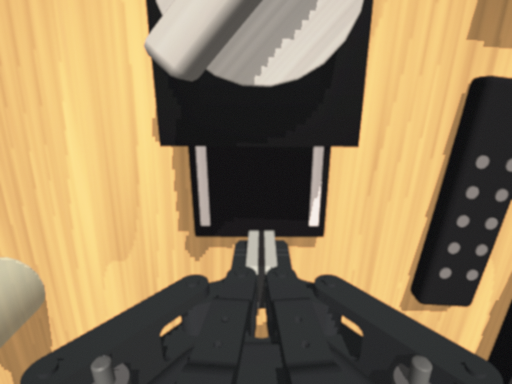

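View pics/s8.png

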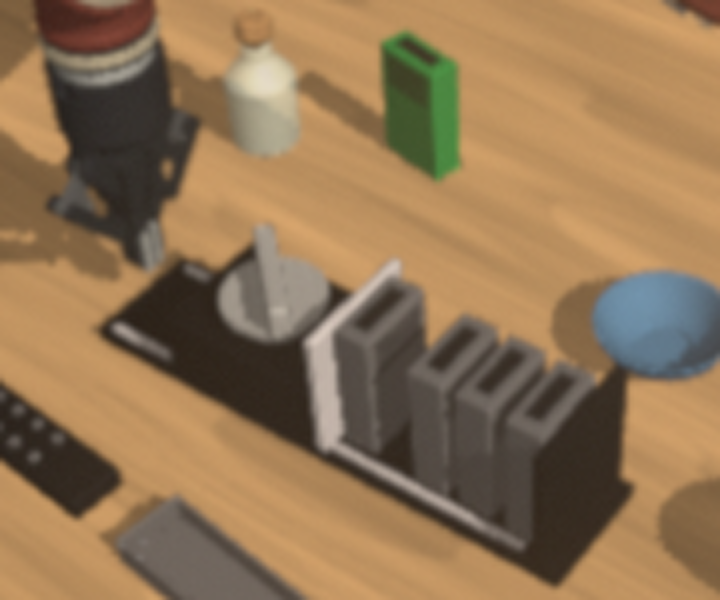

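Fingertips are at (262,235), behind the block's rear edge (row 145), and low above the base. The key is undisturbed.

```bash
python3 -m handwheel '[0,0,0,-0.015,0,0,0, 0,0,0,-0.03,0,0,0, 0,0,0,-0.04,0,0,0, 0,0,0,-0.046,0,0,0, 0,0,0,-0.052,0,0,0, 0,0,0,-0.058,0,0,0,0,0,0,-0.06,0,0,0,0,0,0,-0.06,0,0,0]'; python3 - <<'E'
from h import *
o=st()
im,d=ctrl.get_image('wrist');cv2.imwrite('pics/w9.png',im)
c=cam('wrist',o);v,u=np.mgrid[0:384,0:512];P=bydepth(c,np.c_[u.ravel(),v.ravel()],d.ravel()).reshape(384,512,3)
for uu in (220,305): print([(r,*(P[r,uu]*1000).round().astype(int).tolist()) for r in range(210,275,8)])
E
```

```text
t: 11.48
tool_pos: [0.6375, -0.0728, 0.0137]
tool_rot: [1.176, 1.23, -1.176]
contact_force: [-1.7, -2.3, 0.5]
opening: -0.0
11.48 [ 0.6375 -0.0728  0.0137] F [-1.7 -2.3  0.5] op -0.0 q [-0.23  0.27  1.7  -0.    1.17 -0.27]
[(210, 617, -47, 60), (218, 617, -51, 59), (226, 617, -56, 58), (234, 617, -59, 60), (242, 611, -91, 11), (250, 611, -97, 11), (258, 611, -103, 11), (266, 611, -110, 11), (274, 611, -117, 10)]
[(210, 658, -45, 59), (218, 658, -49, 59), (226, 658, -53, 60), (234, 659, -58, 59), (242, 669, -88, 10), (250, 669, -94, 11), (258, 670, -101, 10), (266, 671, -107, 10), (274, 671, -114, 10)]
```

View pics/w9.png

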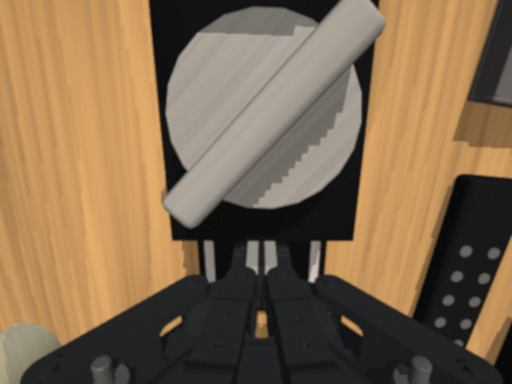

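Now the fingers bear on the block's rear face (row 240).

```bash
python3 -m handwheel '[0,0,0,-0.005,0,0,0, 0,0,0,-0.01,0,0,0, 0,0,0,-0.015,0,0,0, 0,0,0,-0.02,0,0,0, 0,0,0,-0.025,0,0,0, 0,0,0,-0.029,0,0,0,0,0,0,-0.033,0,0,0,0,0,0,-0.035,0,0,0,0,0,0,-0.036,0,0,0,0,0,0,-0.036,0,0,0]'; python3 - <<'E'
from h import *
o=st()
im,d=ctrl.get_image('top');cv2.imwrite('pics/t10.png',cv2.resize(im[150:225,200:370],None,fx=4.5,fy=4.5,interpolation=cv2.INTER_CUBIC))
c=cam('top')
v,u=np.mgrid[0:384,0:512];P=bydepth(c,np.c_[u.ravel(),v.ravel()],d.ravel()).reshape(384,512,3)
m=(d>0)&(P[...,2]>.1)&(P[...,2]<.12)&(v>150)&(v<225)&(u>200)&(u<370)
n,l,s,_=cv2.connectedComponentsWithStats(m.astype(np.uint8),connectivity=4)
for i in range(1,n):
    if s[i,4]>40: print(s[i],np.median(P[l==i][:,2]),cv2.minAreaRect(P[l==i][:,:2].astype(np.float32)*1000))
E
```

```text
t: 12.37
tool_pos: [0.6361, -0.0372, 0.0136]
tool_rot: [1.176, 1.229, -1.176]
contact_force: [0.2, -4.0, 0.0]
opening: -0.0001
12.37 [ 0.6361 -0.0372  0.0136] F [ 0.2 -4.   0. ] op -0.0001 q [-0.17  0.26  1.71 -0.    1.17 -0.22]
[ 212  167   56   42 1482] 0.11155163140823296 ((629.2296752929688, 160.24728393554688), (90.01945495605469, 124.81281280517578), 2.1972522735595703)
[278 172  30  25 205] 0.10343590006202594 ((634.7112426757812, 35.25017547607422), (81.85795593261719, 14.209491729736328), 49.670108795166016)
```

View pics/t10.png

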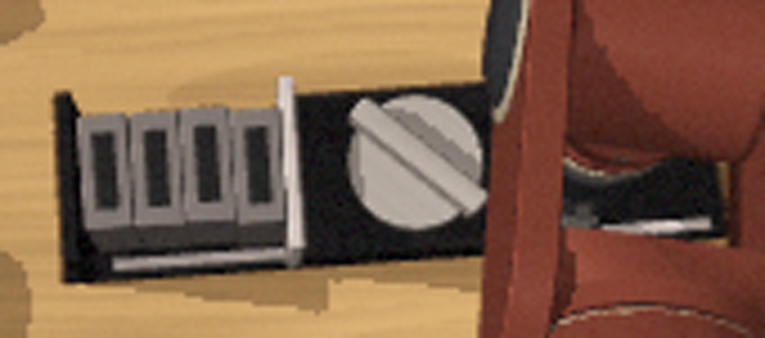

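The row is nearly packed, with about 4 mm of slack left next to the wall (column 80).

```bash
python3 -m handwheel '[0,0,0,-0.0015,0,0,0, 0,0,0,-0.003,0,0,0, 0,0,0,-0.004,0,0,0, 0,0,0,-0.004,0,0,0, 0,0,0,-0.004,0,0,0]';python3 -m handwheel '[0,0,0,-0.0005,0,0,0, 0,0,0,-0.001,0,0,0, 0,0,0,-0.001,0,0,0]'
```

```text
t: 12.83
tool_pos: [0.636, -0.0344, 0.0136]
tool_rot: [1.175, 1.228, -1.177]
contact_force: [0.9, -6.9, 0.6]
opening: -0.0001
t: 13.08
tool_pos: [0.636, -0.0344, 0.0137]
tool_rot: [1.174, 1.226, -1.178]
contact_force: [0.6, -11.2, 0.6]
opening: 0.0005
```

Position has stalled at −0.0344 while the force rises to 11 N, so the row is snug. Backing off and raising to look at the key.

```bash
python3 -m handwheel '[0,0,0,0.02,0,0,0, 0,0,0,0.05,0,0,0, 0,-0.04,0,0.05,0,0,0, 0,-0.08,0,0.04,0,0,0, 0.5,-0.12,0,0.02,0,0,0, 0.5,-0.16,0,0,0,0,0, 0.5,-0.18,0,-0.02,0,0,0, 0.5,-0.18,0,-0.02,0,0,0, 0.5,-0.18,0,-0.02,0,0,0]'; python3 - <<'E'
from h import *
o=st()
im,d=ctrl.get_image('wrist');cv2.imwrite('pics/w11.png',im)
c=cam('wrist',o);v,u=np.mgrid[0:384,0:512];P=bydepth(c,np.c_[u.ravel(),v.ravel()],d.ravel()).reshape(384,512,3)
w=(d>0)&(np.abs(P[...,0]-.634)<.06)&(P[...,1]>-.03)&(P[...,1]<.27)
for n_,a,b in (('high',.1,.118),('flange',.073,.088),('block',.054,.066)):
    n,l,s,_=cv2.connectedComponentsWithStats((w&(P[...,2]>a)&(P[...,2]<b)).astype(np.uint8),connectivity=4)
    for i in range(1,n):
        if s[i,4]>150: print(n_,s[i],np.median(P[l==i][:,2]).round(4),cv2.minAreaRect(P[l==i][:,:2].astype(np.float32)*1000))
E
```

```text
t: 13.83
tool_pos: [0.6358, -0.0102, 0.1961]
tool_rot: [1.178, 1.229, -1.171]
contact_force: [-0.9, 0.4, -1.0]
opening: 0.0426
13.83 [ 0.6358 -0.0102  0.1961] F [-0.9  0.4 -1. ] op 0.0426 q [-0.13  0.08  1.59  0.    1.47 -0.18]
high [ 208    0  107   59 4605] 0.1105 ((630.818603515625, 120.39202880859375), (88.39083862304688, 41.56074905395508), 2.437148332595825)
high [ 228   94   69   75 1336] 0.1027 ((634.7053833007812, 36.29660415649414), (83.15833282470703, 14.263102531433105), 49.90700912475586)
flange [214  59  95   3 179] 0.0807 ((631.47802734375, 99.96159362792969), (87.6697769165039, 0.7043921947479248), 2.173677682876587)
flange [ 226   92   55   59 1643] 0.079 ((618.6986083984375, 50.01870346069336), (68.63390350341797, 28.98505401611328), 49.543174743652344)
flange [ 245  111   52   54 1287] 0.079 ((651.5673828125, 21.328571319580078), (67.5842514038086, 26.532550811767578), 50.23463439941406)
block [ 216   62   90  121 5797] 0.059 ((634.6288452148438, 37.91316223144531), (90.24993896484375, 124.57556915283203), 2.496129035949707)
```

View pics/w11.png

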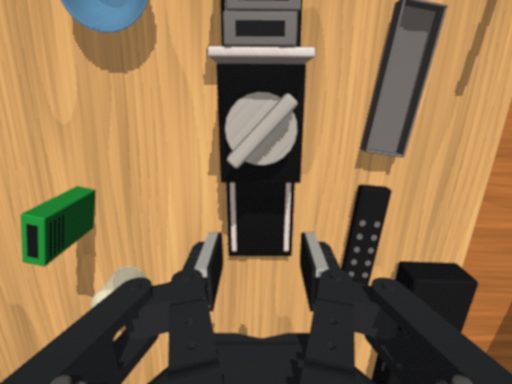

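Key bar at (262,130), centre ≈ (0.635, 0.036), heading 49.9°. I'll check that the row is snug from the top camera and work out the approach.

```bash
python3 - <<'E'
from h import *
o=st()
im,d=ctrl.get_image('top');cv2.imwrite('pics/t12.png',cv2.resize(im[150:225,200:370],None,fx=4.5,fy=4.5,interpolation=cv2.INTER_CUBIC))
c=cam('top')
v,u=np.mgrid[0:384,0:512];P=bydepth(c,np.c_[u.ravel(),v.ravel()],d.ravel()).reshape(384,512,3)
m=(d>0)&(P[...,2]>.1)&(P[...,2]<.12)&(v>150)&(v<225)&(u>200)&(u<300)
n,l,s,_=cv2.connectedComponentsWithStats(m.astype(np.uint8),connectivity=4)
for i in range(1,n):
    if s[i,4]>40: print(s[i],np.median(P[l==i][:,2]),cv2.minAreaRect(P[l==i][:,:2].astype(np.float32)*1000))
goto((.6348,.036,.15),-40.1)
goto((.6348,.036,.056),-40.1)
E
```

```text
13.88 [ 0.6346 -0.011   0.1935] F [ 0.3  0.1 -0.5] op 0.0427 q [-0.14  0.08  1.6   0.    1.47 -0.18]
[ 212  167   54   42 1468] 0.11156607933868617 ((628.7254638671875, 161.82615661621094), (89.09215545654297, 121.97338104248047), 2.2181923389434814)
[277 172  23  22 161] 0.10351050068650287 ((638.7888793945312, 43.42091369628906), (67.90316772460938, 14.334837913513184), 48.699859619140625)
shift mm [ 41.9   3.2 -47.4] turn deg [ 4.266e+01 -3.000e-02  1.800e-01] q6 -0.181
shift mm [135.9   3.5 -47.2] turn deg [ 4.266e+01 -3.000e-02  1.800e-01] q6 -0.181
```

View pics/t12.png

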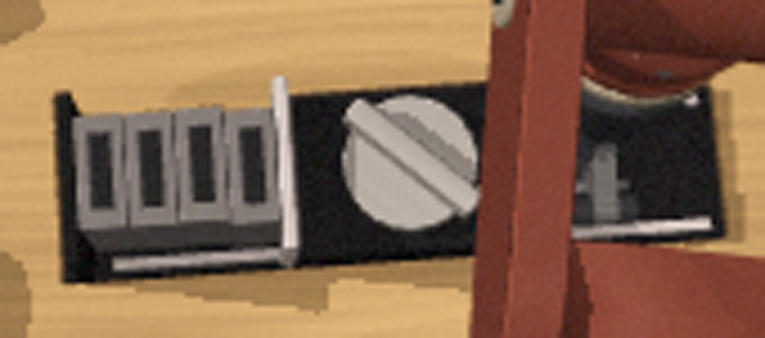

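Length from plate rear to wall outside is 122 mm, which puts stop_face at about rack y = 66 mm. The four cartridges are touching each other and the wall (columns 75–275). Now the key.

```bash
python3 -m handwheel '[0.5,0,0.001,-0.012,7,0,0, 0.5,0,0.002,-0.024,14,0,0, 0.5,0.01,0.003,-0.036,21,0,0, 0.5,0.02,0.0035,-0.047,28,0,0, 0.5,0.03,0.0035,-0.047,35,0,0, 0.5,0.04,0.0035,-0.047,42.7,0,0, 0.5,0.04,0.0035,-0.047,42.7,0,0, 0.5,0.04,0.0035,-0.047,42.7,0,0, 0.5,0.04,0.0035,-0.047,42.7,0,0]'; python3 - <<'E'
from h import *
o=st()
im,d=ctrl.get_image('wrist');cv2.imwrite('pics/w13.png',im)
c=cam('wrist',o);v,u=np.mgrid[0:384,0:512];P=bydepth(c,np.c_[u.ravel(),v.ravel()],d.ravel()).reshape(384,512,3)
w=(d>0)&(np.abs(P[...,0]-.634)<.06)&(P[...,1]>-.03)&(P[...,1]<.095)
n,l,s,_=cv2.connectedComponentsWithStats((w&(P[...,2]>.095)&(P[...,2]<.112)).astype(np.uint8),connectivity=4)
for i in range(1,n):
    if s[i,4]>150: print(s[i],np.median(P[l==i][:,2]).round(4),cv2.minAreaRect(P[l==i][:,:2].astype(np.float32)*1000))
goto((.6348,.036,.056),-40.1)
E
```

```text
t: 14.68
tool_pos: [0.6357, 0.0345, 0.1526]
tool_rot: [1.702, 0.794, -1.705]
contact_force: [0.5, 0.1, 0.2]
opening: 0.0426
14.68 [0.6357 0.0345 0.1526] F [0.5 0.1 0.2] op 0.0426 q [-0.06  0.11  1.63  0.    1.4   0.64]
[ 249  144   18   97 1613] 0.1026 ((634.9585571289062, 36.507118225097656), (82.88109588623047, 13.878922462463379), 50.086238861083984)
shift mm [97.4 -2.  -0.2] turn deg [0.01 0.   0.02] q6 0.637
```

View pics/w13.png

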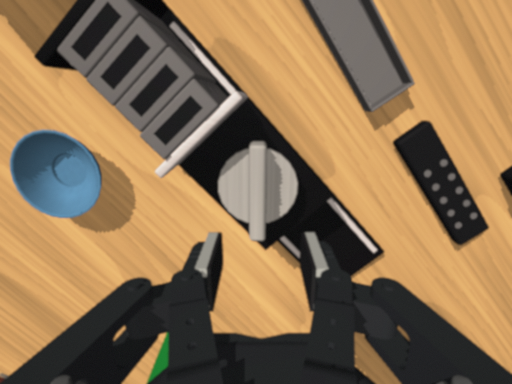

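Bar stands vertical in the image at (258,190), centred between the pads. Descending.

```bash
python3 -m handwheel '[0.5,0.035,-0.001,0,0,0,0, 0.5,0.065,-0.001,0,0,0,0, 0.5,0.085,-0.001,0,0,0,0, 0.5,0.093,-0.001,0,0,0,0, 0.5,0.095,-0.001,0,0,0,0, 0.5,0.095,-0.001,0,0,0,0, 0.5,0.095,-0.001,0,0,0,0]'; python3 - <<'E'
from h import *
o=st()
im,d=ctrl.get_image('wrist');cv2.imwrite('pics/w14.png',im)
im,d=ctrl.get_image('scene');cv2.imwrite('pics/s14.png',cv2.resize(im[100:250,130:310],None,fx=4,fy=4,interpolation=cv2.INTER_CUBIC))
E
```

```text
t: 15.32
tool_pos: [0.637, 0.0353, 0.0608]
tool_rot: [1.706, 0.79, -1.701]
contact_force: [0.4, 0.4, 0.1]
opening: 0.0428
15.32 [0.637  0.0353 0.0608] F [0.4 0.4 0.1] op 0.0428 q [-0.06  0.2   1.69  0.    1.24  0.64]
```

View pics/w14.png

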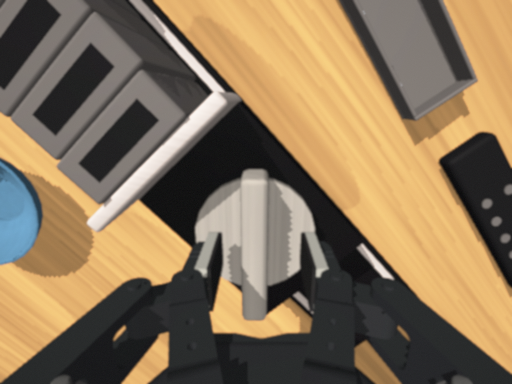

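View pics/s14.png

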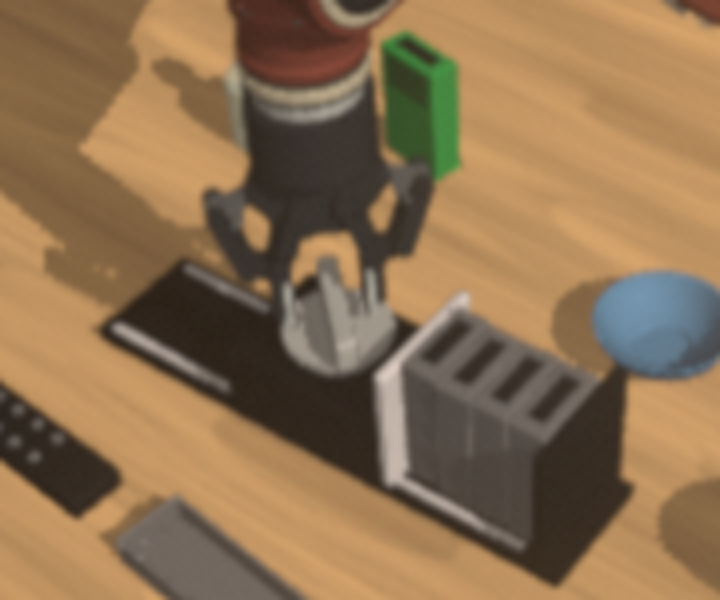

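Fingers straddle the bar (254,245), and the row is packed tight at (480,370) in the scene crop. I'll shift about 2 mm to centre, then close lightly.

```bash
python3 -m handwheel '[0.5,0,-0.0015,0,0,0,0, 0.5,0,-0.0015,0,0,0,0, 0.3,0,-0.0015,0,0,0,0, 0.15,0,-0.0015,0,0,0,0, 0,0,-0.0015,0,0,0,0, 0,0,-0.0015,0,0,0,0, 0,0,-0.0015,0,0,0,0, 0,0,-0.0015,0,0,0,0]' 20; python3 - <<'E'
from h import *
o=st()
im,d=ctrl.get_image('wrist');cv2.imwrite('pics/w15.png',im)
E
```

```text
t: 16.08
tool_pos: [0.6343, 0.0365, 0.0588]
tool_rot: [1.704, 0.792, -1.704]
contact_force: [-1.0, 1.3, 2.3]
opening: 0.0134
16.08 [0.6343 0.0365 0.0588] F [-1.   1.3  2.3] op 0.0134 q [-0.06  0.2   1.7   0.    1.24  0.64]
```

View pics/w15.png

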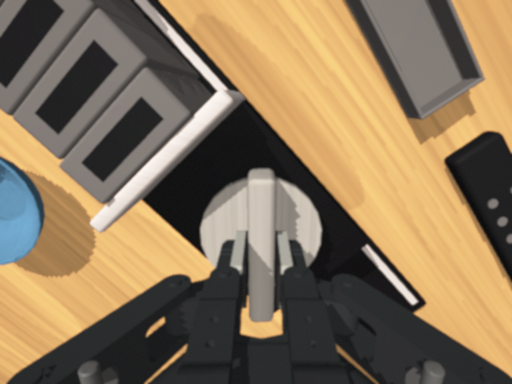

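Bar is gripped (262,245) at 13.4 mm opening. Turning about 47° clockwise with light downward pressure.

```bash
python3 -m handwheel '[0,0.001,0,0,6,0,0, 0,0.001,0,0,12,0,0, 0,0.001,0,0,18,0,0, 0,0.001,0,0,24,0,0, 0,0.001,0,0,30,0,0, 0,0.001,0,0,36,0,0, 0,0.002,0,0,42,0,0, 0,0.002,0,0,45,0,0, 0,0.002,0,0,47.5,0,0, 0,0.002,0,0,47.5,0,0, 0,0.002,0,0,47.5,0,0]'; python3 - <<'E'
from h import *
o=st();print(goto((.6348,.0362,.0588),-87.6))
im,d=ctrl.get_image('wrist');cv2.imwrite('pics/w16.png',im)
E
```

```text
t: 17.05
tool_pos: [0.6334, 0.0364, 0.0552]
tool_rot: [2.198, 0.046, -2.203]
contact_force: [-0.5, -0.0, -2.7]
opening: 0.0133
17.05 [0.6334 0.0364 0.0552] F [-0.5 -0.  -2.7] op 0.0133 q [-0.06  0.2   1.7  -0.    1.24  1.47]
shift mm [-3.6  0.3 -1.4] turn deg [-0.01  0.11  0.01] q6 1.469
(array([-0.00364674,  0.00029575, -0.00141931]), array([-0.00700152,  0.11386329,  0.00648351]))
```

View pics/w16.png

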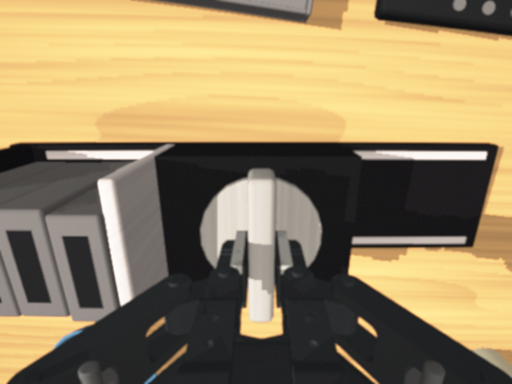

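The bar is parallel to the plate, and Fz of −2.7 N means the gripper now carries the key's weight, so the tongue is free over the slot. I'll follow it down.

```bash
python3 -m handwheel '[0,0.002,0,-0.001,0,0,0, 0,0.004,0,-0.001,0,0,0, 0,0.006,0,-0.001,0,0,0, 0,0.008,0,-0.001,0,0,0, 0,0.008,0,-0.001,0,0,0]'
```

```text
t: 17.52
tool_pos: [0.6345, 0.0365, 0.0474]
tool_rot: [2.199, 0.045, -2.203]
contact_force: [-2.7, 0.4, -3.9]
opening: 0.0136
```

```bash
python3 -m handwheel '[0,0.001,0,0,0,0,0, 0,0.002,0,0,0,0,0, 0,0.003,0,0,0,0,0, 0,0.0045,0,0,0,0,0, 0,0.0045,0,0,0,0,0, 0,0.0045,0,0,0,0,0]'; python3 -c "
from h import *
st()"
```

```text
t: 18.02
tool_pos: [0.6344, 0.0366, 0.0449]
tool_rot: [2.198, 0.045, -2.203]
contact_force: [-8.8, -0.2, 3.6]
opening: 0.0134
18.02 [0.6344 0.0366 0.0449] F [-8.8 -0.2  3.6] op 0.0134 q [-0.06  0.22  1.7  -0.    1.22  1.47]
```

```bash
python3 -m handwheel '[0.15,0,0,0,0,0,0, 0.35,0,0,0,0,0,0, 0.35,0,0,0,0,0,0, 0.35,0,0,0,0,0,0, 0.35,-0.03,0,0,0,0,0, 0.35,-0.07,0,0,0,0,0, 0.35,-0.11,0,0,0,0,0, 0.35,-0.11,0,0,0,0,0, 0.35,-0.11,0,0,0,0,0]'; python3 - <<'E'
from h import *
o=st()
im,d=ctrl.get_image('wrist');cv2.imwrite('pics/w17.png',im)
c=cam('wrist',o);v,u=np.mgrid[0:384,0:512];P=bydepth(c,np.c_[u.ravel(),v.ravel()],d.ravel()).reshape(384,512,3)
w=(d>0)&(np.abs(P[...,0]-.634)<.06)&(P[...,1]>-.03)&(P[...,1]<.095)
for a,b in((.08,.112),(.061,.073),(.05,.061)):
  n,l,s,_=cv2.connectedComponentsWithStats((w&(P[...,2]>a)&(P[...,2]<b)).astype(np.uint8),connectivity=4)
  for i in range(1,n):
    if s[i,4]>150: print(a,s[i],np.median(P[l==i][:,2]).round(4),cv2.minAreaRect(P[l==i][:,:2].astype(np.float32)*1000))
E
```

```text
t: 18.77
tool_pos: [0.6388, 0.0363, 0.1595]
tool_rot: [2.212, 0.044, -2.189]
contact_force: [0.6, -0.1, -0.0]
opening: 0.0298
18.77 [0.6388 0.0363 0.1595] F [ 0.6 -0.1 -0. ] op 0.0298 q [-0.06  0.11  1.62  0.    1.4   1.47]
0.08 [ 253  147   17   90 1352] 0.0886 ((635.41357421875, 35.49970245361328), (83.42649841308594, 13.928516387939453), 2.036665678024292)
0.061 [ 225  152   29   68 1483] 0.0649 ((634.3754272460938, 56.8335075378418), (68.58992767333984, 27.611696243286133), 1.8100498914718628)
0.061 [ 269  152   29   68 1497] 0.0649 ((636.20166015625, 13.731705665588379), (68.693115234375, 27.62336540222168), 2.805633544921875)
0.05 [ 200  140  124   88 6214] 0.059 ((634.0305786132812, 36.29718017578125), (90.201904296875, 120.68905639648438), 2.2829535007476807)
```

View pics/w17.png

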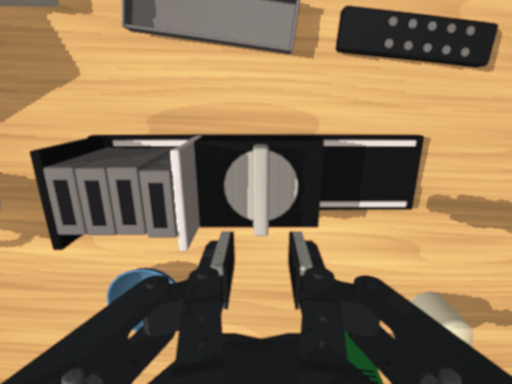

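Key is home: bar top 0.089 m, flange top 0.065 m, heading 2.0° against the rack's about 2.3°. I'll make a final check from above with the arm moved clear.

```bash
python3 -m handwheel '[0.35,-0.03,0,0.04,0,0,0, 0.35,-0.03,0,0.08,0,0,0, 0.35,-0.03,0,0.12,0,0,0, 0.35,-0.03,0,0.16,0,0,0, 0.35,-0.03,0,0.16,0,0,0, 0.35,-0.03,0,0.16,0,0,0, 0.35,-0.03,0,0.16,0,0,0, 0.35,-0.03,0,0.16,0,0,0]'; python3 - <<'E'
from h import *
o=st()
im,d=ctrl.get_image('top');cv2.imwrite('pics/t18.png',im)
c=cam('top');im0=cv2.imread('pics/top0.png')
v,u=np.mgrid[0:384,0:512];P=bydepth(c,np.c_[u.ravel(),v.ravel()],d.ravel()).reshape(384,512,3)
m=(d>0)&(P[...,2]>.098)&(P[...,2]<.12)&(v>150)&(v<225)&(u>200)&(u<370)
n,l,s,_=cv2.connectedComponentsWithStats(m.astype(np.uint8),connectivity=4)
for i in range(1,n):
    if s[i,4]>40: print(s[i],np.median(P[l==i][:,2]),cv2.minAreaRect(P[l==i][:,:2].astype(np.float32)*1000))
for nme,(a,b,e,f) in dict(dish=(235,285,210,260),mug=(190,240,115,165),cover=(115,145,228,302),remote=(120,145,310,380),bottle=(245,278,372,412)).items():
    print(nme,cv2.absdiff(im[a:b,e:f],im0[a:b,e:f]).mean().round(2))
im,d=ctrl.get_image('scene');cv2.imwrite('pics/s18.png',im)
E
```

```text
t: 19.48
tool_pos: [0.4764, 0.0299, 0.1839]
tool_rot: [2.201, 0.045, -2.201]
contact_force: [-0.3, -0.5, 0.0]
opening: 0.0297
19.48 [0.4764 0.0299 0.1839] F [-0.3 -0.5  0. ] op 0.0297 q [-0.09 -0.3   1.96  0.    1.48  1.44]
[ 212  167   54   42 1468] 0.11149637868125094 ((629.1431274414062, 161.88729858398438), (89.95269012451172, 122.02886199951172), 2.252427101135254)
dish 7.47
mug 7.82
cover 7.15
remote 6.18
bottle 28.17
```

View pics/t18.png

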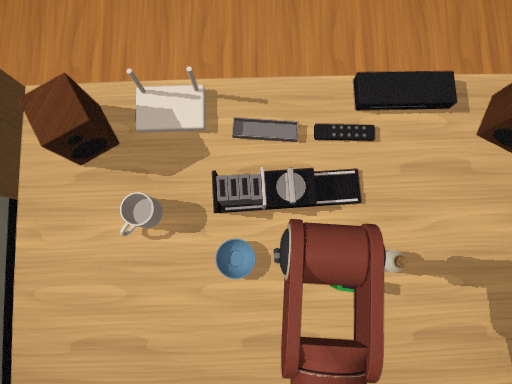

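View pics/s18.png

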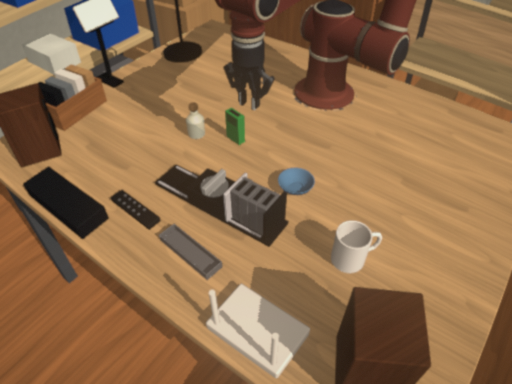

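Four cartridges are packed at top (240,187), the key bar lies across at (291,185), and the bystanders are where they started. The bottle's image difference comes from the arm covering it; in the scene view it is still upright at (195,122). The robot touches nothing, so I'm handing in.

```bash
python3 -c "
from station import ctrl
print(ctrl.finish_job())"
```

```text
the job is handed in; nothing more can be done
None
```

I stood the loose grey cartridge in the gap and pushed the end stop snug against the row. Then I turned the key about 47° until it dropped home, and handed the job in at about 19.5 s of 58 s.

**Last checks**
- **Row:** the four cartridges are upright and touching. The plate-to-wall length is 122 mm and did not change after the key was turned. That puts stop_face at about rack y = 66 mm (62 needed). The push also stalled, with the force rising to 11 N.
- **Key:** the bar top is at 0.089 m and the flange top at 0.065 m (expected home heights 0.090 and 0.066). The bar is within about 0.5° of parallel to the plate and about 1 mm off the axis.
- **Bystanders:** all look unmoved in the top and scene views. The arm partly hid the bottle from above, so I checked it only in the scene view, where it stands upright in its old place. The arm is clear, with no contact force.

**What disagreed**
- **Fingertips:** in both cameras the fingertips end about 30 mm behind the reported TCP, not at it as described. My first push therefore passed over the block and moved the stop about 30 mm through the key's flange. The key stayed in place. I then lowered the tool and finished the push on the block's rear face.
- **Rack position:** one early reading of the rack's rear edge was about 3 mm off the value I used. On that reading stop_face would be at about 63 mm, still beyond 62 mm.

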